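# Load the glass sample slide under the stage's spring clips

### The job

Pick up the glass sample slide by its lug, lay it flat on the open front end of the crumb-check stage with its ramped bar leading, and slide it gently in under the two spring clips until both have ridden over the bar and snapped down behind it, then let go. Feel for the snap and the end stop just after it and do not force the slide against the stop; leave the other things on the table where they are.

Things in the scene. Friction and masses are not known exactly. Their poses are not given: they have to be found in the camera images.
- stage: Crumb-check stage, fixed to the table: grey slab on rubber feet. Origin on the table top, z up; the slide is pushed in along +x, the open front end is at -x. Slab from x -130 to +100 mm, 84 mm wide in y, its flat bed 24 mm above the table. At the far end an aluminium clip bridge (54 mm wide, 22 mm above the bed) carries two spring clips; its front face is the end stop.
- stage_mouth (a point): Point on the bed's top face between the mouths of the two aluminium fences, at x -88, y 0, z +24 mm of the stage, same axes. The fences, 7 mm high, guide the slide sideways: inner faces at y +-31.4 mm, straight from stage x -68 to +27 mm, flared outward from -88 to -68 mm. Clear of the clips, the slide lies on the bed with its origin at about stage x -70 mm.
- stop_middle (a point): Fixed point on the bed at x +34, y 0, z +24 mm of the stage: the middle of the range of the end stop. The bridge is clamped at a different setting each time: the stop face and the clips with it lie anywhere from 14 mm nearer (-x) to 14 mm farther (+x) than this point. The setting is not measured and must be felt or seen; the stop is met 2 mm after the clips snap down.
- sample_slide: Sample slide, loose, about 120 g: glass sheet 60 mm wide (y), 5 mm thick, 100 mm long overall (x -50 to +50 mm); origin at the centre of its underside, z up. At its front (+x) end an aluminium bar: a ramp from 2 mm high at the front edge up to 10 mm at x +34, flat to x +31, then a square step down to the glass. A black grip lug stands at the rear end.
- slide_lug (a point): Centre of the slide's grip lug, 20 mm above the slide's underside and 40 mm behind (-x of) its origin, same axes. The lug is 12 mm thick in x, 40 mm wide in y, and stands from 5 to 35 mm above the underside; pinch it from above across its 12 mm, fingers closing along the slide's x.
- clip_left (a joint): Angle (rad) of the steel spring clip at stage y +16.5 mm: 0 free, about 0.12 with its roller nose on top of the slide's bar, about 0.04 snapped down on the glass behind it. The roller (8 mm across) hangs with its axis 25 mm in front of the stop face, underside 2.5 mm above the bed; 1 to 2 N lifts it. Pushing the ramp under both takes about 4 to 12 N, which drops at the snap.
- clip_right (a joint): The same for the spring clip at y -16.5 mm of the stage.
- timer: White pocket timer, 70 x 66 x 21 mm, bystander; origin at the centre of its underside.
- tape_roll: Roll of tape lying flat, 103 mm across, 25 mm high, bystander; origin at the centre of its underside.
- marker: Black and white marker pen, 135 mm long, 16 mm thick, bystander; origin at the middle of its underside.
- sachet: Orange flat sachet, 150 x 98 x 11 mm, bystander; origin at the centre of its underside.
- cake: Ring cake with dark chips, 78 mm across, 34 mm high, bystander; origin at the centre of its underside.

How it is judged:
By the outcome, as a careful person would: the job done as asked, in the order asked, and still so for the second after the job is handed in, with the robot touching nothing.
It also fails if it takes over 64 s, if anything falls off the work surface, if the arm or the gripper's body presses on something with over 40 N, if the wrist force passes 120 N, or if a joint passes its speed limit or range.

### The arm

A 6-joint arm with a two-finger parallel gripper is mounted at the origin on a cart in front of the work surface, level with it; the furniture and walls round the work are solid. World frame = base frame: x ahead of the robot, y to its left, z up, the work surface at z = 0. Lengths are in m, angles in rad, forces in N, time in s.
With the tool pointing down it reaches from about 0.275 to 0.775 m from the base axis. Payload 14.6 kg.
Tool frame: the origin (TCP) lies on the mounting face of the last link; the fingertips stand 173 mm ahead of it and the grasp point (between the pads) lies 155 mm ahead of it; z points along the fingers, x is the direction in which the jaws open and shut, and the axes are right-handed (so a half turn about z gives the same grasp; the last joint's range is limited). The gripper opens to 85 mm and grips with 20 to 120 N. Pads are 22 mm wide; open, the fingers measure 114 mm over their backs; the gripper's body (76 mm by 85 mm) begins 54 mm behind the grasp point. The pads swing forward as they close: fully open they stand 13 mm farther back than shut.
Start: joints at [1.174, 0.263, -0.048, 1.259, 0, 1.415], TCP at [0.126, 0.51, 0.405] pointing down, gripper open.
Joint ranges: [-2.65, 2.65], [-0.89, 1.7], [-1.18, 1.37], [-2.13, 2.11], [-1.35, 1.29], [-3.14, 3.14]. Speed limits (rad/s): [1.89, 1.89, 2.57, 2.79, 3.14, 3.14].

### API

Orientations are given as a rotation vector (axis times angle).
In Python, from plant import r gives the robot as it stands.
- The arm moves only by the shell command python3 -m inch 'ROWS' [FORCE]. ROWS is JSON, one flat list of numbers, 5 for each row, row after row: the shift along the tool's x, y, z in mm, then the turn about the tool's z in degrees, then the opening, from -1 (shut) to 1 (fully open), so that 0 is half open. In form: [dx, dy, dz, twist, claw, dx, dy, dz, twist, claw, ...]. A call has 1 to 20 rows; each row shifts and turns the commanded pose from where the row before left it, along the tool's axes as they then stand; what a row does not reach is not made up. A row lasts 1/12 s, in which the tool goes at most 41.7 mm and 7.16 degrees, less where a joint would pass 70% of its speed; a pose out of reach is approached as far as the arm can. A call is refused whole if a number of a shift passes 41.7 or a number of a turn 7.16, either way. A call with a gripper value outside its range is refused whole. The fingers move at their own pace and stop on an object; FORCE is the grip in N (left out, the last holds). Time passes only in rows, so rows that do not move let the fingers close. It gives the time, the measured TCP pose, the force and the opening at its end, in the units of the state.
- r.get_obs(): the state, without advancing time (a new reading comes with each control period).
- r.get_image(name): name is "scene" or "top" or "wrist"; returns (picture, depth): 384x512x3 uint8, blue, green, red; 384x512 float32, m along the optical axis (not along the pixel's ray), 0 where there is no reading.
- r.camera_model(name): a dict with "fx", "fy", "cx", "cy" (pixels), "R" (3x3) and "t" (3): a world point X has camera coordinates R X + t. Camera axes: x right, y down, z forward; pixel columns grow to the right and rows downward; lengths in m; the calibration is good to about 2 mm. A picture is of the moment at which its call begins: read the wrist's pose just before it. camera_model takes no time and is no camera call; for the wrist camera it gives the pose at the moment of the call.
- r.job_done(): hands the job in, once; it reports no verdict.
Trained networks look in the newest picture that a camera, given by its name, has taken for a name from the list of things; names that differ only in an ending like _2 or _b are one class to them, and where a whole thing is asked for, a point or a joint stands for the part that bears it (a point fixed in the world has none). Each returns a list of dicts, best first, with "p" (0 to 1); they miss things now and then, are a little off and sometimes report something else, mostly with a low value. They report only what shows in the picture. A call takes as long as a camera call.
- r.recognise(label, camera): "box" ([left, top, right, bottom] as shares, 0 to 1, of the picture: columns of its width, rows of its height, round what is visible of it).
- r.place_of(label, camera): "xy" ([column, row] as shares, 0 to 1, of the picture: columns of its width, rows of its height: a listed point, or the origin of a listed thing).
The state is a dict: "time_s": time; "joints": joint angles; "qd": joint speeds; "effort": joint torques, N m; "position": TCP position; "eef_rot": TCP orientation; "ft_force": force on the tool from outside, world axes, zero at the start; "ft_torque": the same for the moment, N m; "gripper_width": finger opening in m.
Only numpy, scipy, OpenCV 4.12 (cv2) and the standard library are available. Lean on these libraries where they do the work, as an engineer would, in place of code of your own. Each camera call takes 0.05 s, during which the arm holds its last target.

## Working session

There is one attempt and no reset: what is moved stays moved. The work goes in short steps, Python scripts to look and compute and a shell command to move; the robot and the scene stay as the last step left them, time stands still between calls to the robot, and variables do not carry over. Pictures are saved under pics/ and viewed, and the job is handed in when it is done.

```bash
mkdir -p pics; ls
python3 - <<'E'
from plant import r
import cv2
o=r.get_obs(); print({k:o[k] for k in ('time_s','position','eef_rot','ft_force','gripper_width')})
for c in('scene','top','wrist'):
    im,d=r.get_image(c); cv2.imwrite(f'pics/{c}0.png',im); m=r.camera_model(c); print(c,m)
    for n in('stage','stage_mouth','stop_middle','sample_slide','slide_lug'):
        print(n,[(x['p'],x['xy']) for x in r.place_of(n,c)][:2])
print(r.get_obs()['time_s'])
E
```

```text
pics
{'time_s': 0.0, 'position': array([0.12568374, 0.50963118, 0.40420156]), 'eef_rot': array([ 2.47271617e+00,  1.93691306e+00, -1.54038201e-03]), 'ft_force': array([-0.68246779, -0.5466317 , -0.57975613]), 'gripper_width': 0.08568462789075548}
scene {'fx': 373.3211161846686, 'fy': 373.3211161846686, 'cx': 259.20290272079393, 'cy': 196.79483895225906, 'R': array([[ 0.67337164, -0.73918279, -0.01339565],
       [-0.50822925, -0.44966951, -0.73450688],
       [ 0.53691123,  0.50140417, -0.67846901]]), 't': array([-0.66603538,  0.17155628,  0.9921079 ])}
stage [(0.83, [0.4316, 0.4924])]
stage_mouth [(0.59, [0.3799, 0.5013]), (0.3, [0.5018, 0.4099])]
stop_middle [(0.71, [0.5656, 0.7323]), (0.66, [0.442, 0.4594])]
sample_slide [(0.62, [0.5092, 0.5888]), (0.19, [0.4488, 0.4576])]
slide_lug [(0.73, [0.491, 0.5977])]
top {'fx': 360.28943075174305, 'fy': 360.28943075174305, 'cx': 256.77455530531586, 'cy': 193.7714776734215, 'R': array([[ 0.00846819, -0.99988476, -0.01259958],
       [-0.99815238, -0.00769403, -0.06027126],
       [ 0.06016738,  0.01308669, -0.99810251]]), 't': array([-0.35221617,  0.58680569,  0.93514762])}
stage [(0.64, [0.401, 0.5221]), (0.31, [0.5094, 0.3956])]
stage_mouth [(0.67, [0.3783, 0.599])]
stop_middle [(0.96, [0.3984, 0.4779])]
sample_slide [(0.93, [0.5504, 0.5503]), (0.59, [0.5531, 0.5904])]
slide_lug [(0.43, [0.3885, 0.3216])]
wrist {'fx': 265.1639321004537, 'fy': 265.1639321004537, 'cx': 258.5429136182868, 'cy': 191.39550537637717, 'R': array([[ 0.23955512,  0.97088151, -0.00156257],
       [ 0.93787761, -0.23099507,  0.25889547],
       [ 0.25099588, -0.06348523, -0.96590408]]), 't': array([-0.52512873, -0.03345637,  0.37946682])}
stage []
stage_mouth []
stop_middle []
sample_slide []
slide_lug []
0.9
```

View pics/scene0.png

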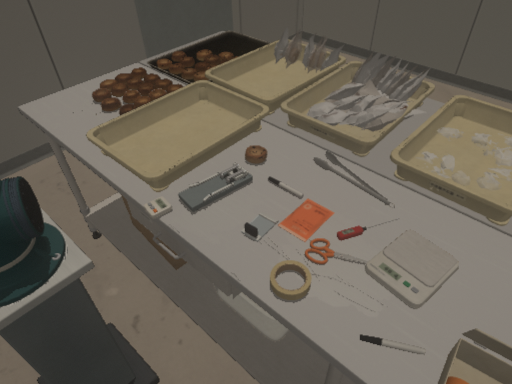

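View pics/top0.png

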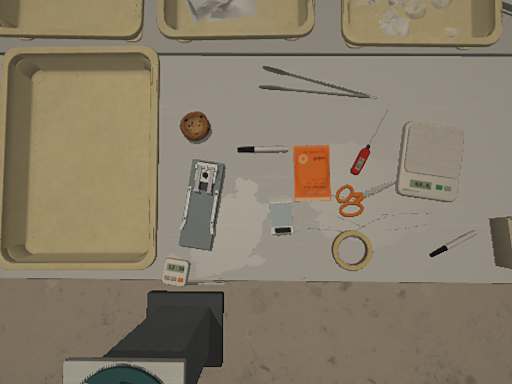

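View pics/wrist0.png

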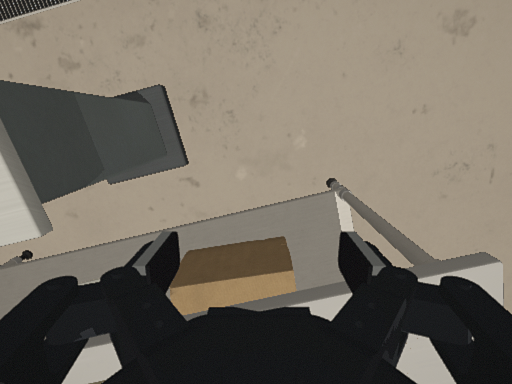

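The scene and top pictures show the stage at top px about (203,205), with its front end near row 245 and the bridge near row 170. The slide is at (282,217) with its lug toward the robot at (283,231). I'll zoom in to measure both.

Run:
```python
import cv2
im=cv2.imread('pics/top0.png')
c=im[145:260,165:305]; cv2.imwrite('pics/topz.png',cv2.resize(c,None,fx=5,fy=5,interpolation=cv2.INTER_CUBIC))
im=cv2.imread('pics/scene0.png')
c=im[155:255,170:310]; cv2.imwrite('pics/scz.png',cv2.resize(c,None,fx=5,fy=5,interpolation=cv2.INTER_CUBIC))
```

```text
(no output)
```

View pics/topz.png

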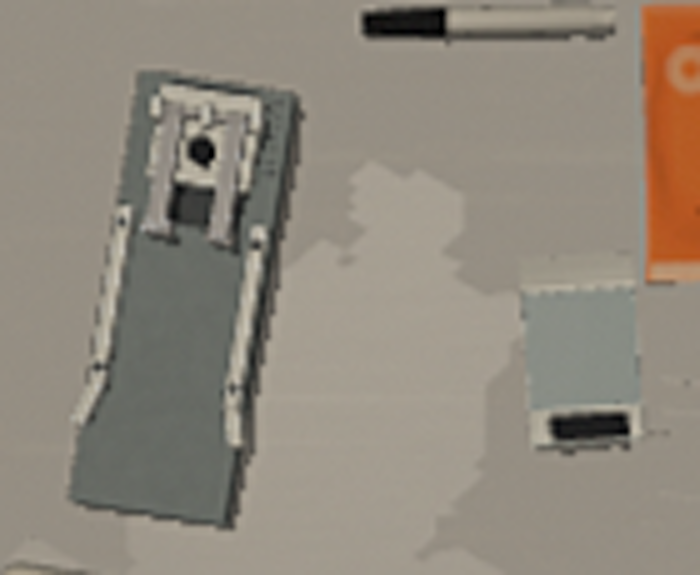

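View pics/scz.png

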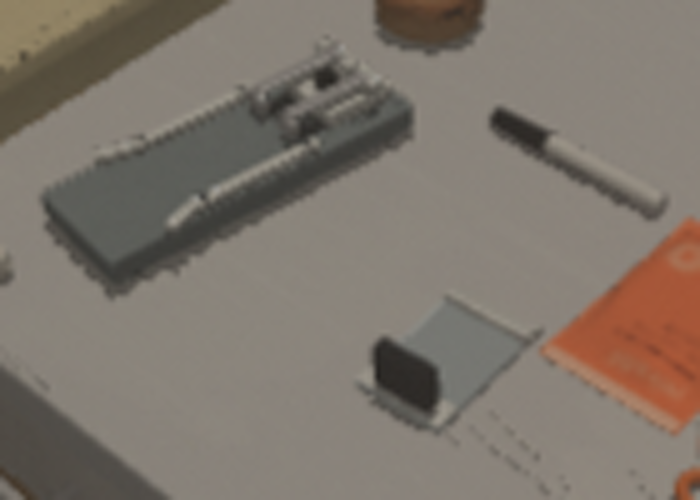

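```bash
cat > h.py <<'E'
import numpy as np
from plant import r
def bp(u,v,z,m):
    R,t=np.array(m['R']),np.array(m['t']); c=-R.T@t
    d=R.T@np.array([(u-m['cx'])/m['fx'],(v-m['cy'])/m['fy'],1.])
    return c+d*(z-c[2])/d[2]
def pj(X,m):
    X=np.atleast_2d(X); p=X@np.array(m['R']).T+np.array(m['t'])
    return np.c_[m['fx']*p[:,0]/p[:,2]+m['cx'],m['fy']*p[:,1]/p[:,2]+m['cy']]
def fit(local,world):
    # 2D rigid: world = R(yaw) local + t
    L=np.array(local,float);W=np.array(world)[:,:2];l=L-L.mean(0);w=W-W.mean(0)
    yaw=np.arctan2((l[:,0]*w[:,1]-l[:,1]*w[:,0]).sum(),(l*w).sum())
    R=np.array([[np.cos(yaw),-np.sin(yaw)],[np.sin(yaw),np.cos(yaw)]])
    t=W.mean(0)-R@L.mean(0); return yaw,t,(W-(L@R.T+t))*1e3
E
python3 - <<'E'
from h import *
m=r.camera_model('top')
f=lambda u,v,z:bp(165+u/5-.4,145+v/5-.4,z,m)
L=[(-.13,.042),(-.13,-.042),(.1,-.042),(.1,.042)]
print(fit(L,[f(72,495,.024),f(228,525,.024),f(298,95,.024),f(140,72,.024)]))
L=[(-.05,.03),(-.05,-.03),(.05,-.03),(.05,.03)]
print(fit(L,[f(533,443,.005),f(640,440,.005),f(634,258,.002),f(522,262,.002)]))
print('lug top',f(590,426,.035))
E
```

```text
(np.float64(-0.14500349506293048), array([ 0.57695961, -0.20546001]), array([[ 3.37542885, -1.31433719],
       [ 0.81429764,  0.2922249 ],
       [-1.85350083,  0.284504  ],
       [-2.33622567,  0.73760829]]))
(np.float64(0.04712206278825695), array([ 0.5351708 , -0.41233461]), array([[ 2.12351447, -1.69579933],
       [ 1.39222752,  1.62544831],
       [-1.86704477,  0.0974356 ],
       [-1.64869721, -0.02708458]]))
lug top [ 0.49634071 -0.41478046  0.035     ]
```

```bash
python3 -m inch '[-8,27.7,0,0,0, -8,27.7,0,0,0, -8,27.7,0,0,0, -8,27.7,0,0,0, -8,27.7,0,0,0, -8,27.7,0,0,0, -8,27.7,0,0,0, -8,27.7,0,0,0, -8,27.7,0,0,0, -8,27.7,0,0,0, -8,27.7,0,0,0, -8,27.7,0,0,0, -8,27.7,0,0,0, -8,27.7,0,0,0]' 60
python3 -m inch '[0,0,0,6.5,0, 0,0,0,6.5,0, 0,0,0,6.5,0, 0,0,0,6.5,0, 0,0,0,6.5,0, 0,0,0,6.5,0, 0,0,0,6.5,0, 0,0,0,6.5,0, 0,0,0,6.5,0, 0,0,0,6.5,0, 0,0,0,6.5,0, 0,0,0,6.5,0, 0,0,0,6.5,0, 0,0,0,0,0]'
```

```text
time_s: 2.07
position: [0.4766, 0.3072, 0.4047]
eef_rot: [2.473, 1.937, 0.0]
ft_force: [0.4, 0.6, 0.3]
gripper_width: 0.0429
time_s: 3.23
position: [0.4754, 0.3081, 0.4047]
eef_rot: [3.133, -0.237, -0.0]
ft_force: [-0.2, -0.3, 0.6]
gripper_width: 0.0424
```

```bash
python3 -m inch '[9,27.6,0,0,0, 9,27.6,0,0,0, 9,27.6,0,0,0, 9,27.6,0,0,0, 9,27.6,0,0,0, 9,27.6,0,0,0, 9,27.6,0,0,0, 9,27.6,0,0,0, 9,27.6,0,0,0, 9,27.6,0,0,0, 9,27.6,0,0,0, 9,27.6,0,0,0, 9,27.6,0,0,0, 9,27.6,0,0,0, 9,27.6,0,0,0, 9,27.6,0,0,0, 0,0,0,0,0, 0,0,0,0,0]'
python3 - <<'E'
from h import *
import cv2,pickle
m=r.camera_model('wrist'); im,d=r.get_image('wrist'); cv2.imwrite('pics/w1.png',im); pickle.dump((m,d),open('w1.pkl','wb'))
for n in('stage','stage_mouth','stop_middle','sample_slide','slide_lug'): print(n,[(x['p'],x['xy']) for x in r.place_of(n,'wrist')][:2])
cv2.imwrite('pics/w1b.png',cv2.resize(im,(800,600),interpolation=cv2.INTER_CUBIC))
E
```

```text
time_s: 4.73
position: [0.5538, -0.151, 0.4043]
eef_rot: [-3.133, 0.227, 0.001]
ft_force: [-0.4, 0.7, -0.7]
gripper_width: 0.0429
stage [(0.97, [0.5369, 0.5227])]
stage_mouth [(0.68, [0.4178, 0.5383])]
stop_middle [(0.63, [0.5953, 0.5352])]
sample_slide [(0.56, [0.5234, 0.832])]
slide_lug [(0.63, [0.4203, 0.5339])]
```

View pics/w1b.png

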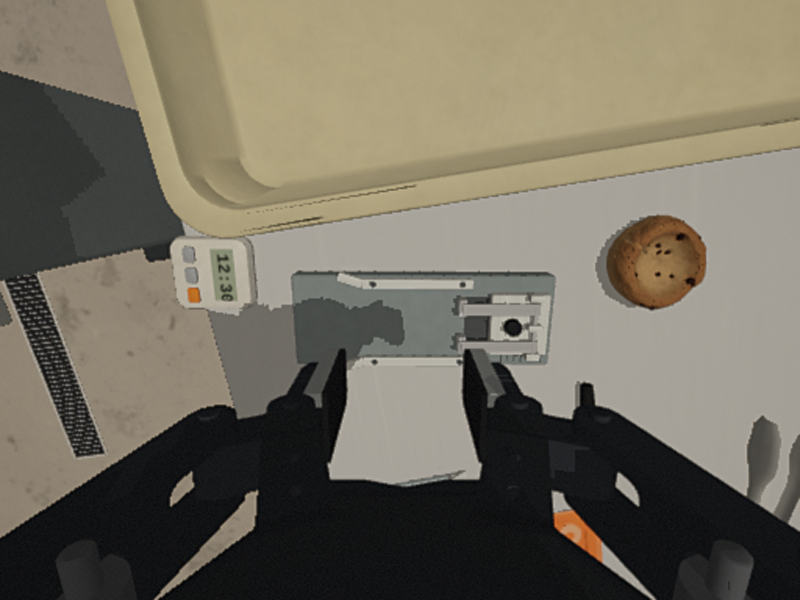

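The stage shows clearly (800-px image corners about 293,272 to 553,363). The timer, tray and cake are well clear. I'll zoom in for its pose.

Run:
```python
import cv2
im=cv2.imread('pics/w1.png'); c=im[160:245,175:365]; cv2.imwrite('pics/w1z.png',cv2.resize(c,None,fx=4,fy=4,interpolation=cv2.INTER_CUBIC))
```

```text
(no output)
```

View pics/w1z.png

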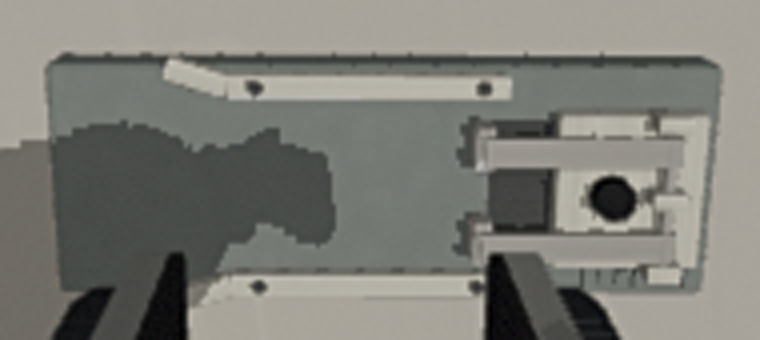

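Run:
```python
from h import *
import pickle
m,d=pickle.load(open('w1.pkl','rb'))
f=lambda u,v,z:bp(175+u/4-.375,160+v/4-.375,z,m)
L=[(-.13,.042),(-.13,-.042),(.1,-.042),(.1,.042)]
W=[f(48,62,.024),f(60,290,.024),f(700,292,.024),f(720,66,.024)]
y,t,e=fit(L,W); print('corners',np.degrees(y),t,e.round(1))
L2=[(-.068,.0314),(.027,.0314),(-.068,-.0314),(.027,-.0314)]
W2=[f(228,98,.031),f(512,100,.031),f(235,276,.031),f(485,276,.031)]
c,s=np.cos(y),np.sin(y)
for w in W2+[f(492,170,.035),f(555,115,.046)]: 
    q=w[:2]-t; print('in stage mm',(1e3*np.array([c*q[0]+s*q[1],-s*q[0]+c*q[1]])).round(1))
print('depth',[d[int(160+v/4),int(175+u/4)] for u,v in((400,190),(600,130))])
```

```text
corners -8.53125320887723 [ 0.5769306  -0.20250455] [[ 1.9 -0.9]
 [ 0.9  0.4]
 [-0.8  1. ]
 [-2.  -0.6]]
in stage mm [-67.  31.]
in stage mm [27.5 30.7]
in stage mm [-65.9 -32.8]
in stage mm [ 21.1 -32.3]
in stage mm [21.3  7.6]
in stage mm [38.9 29.5]
depth [np.float32(0.3675352), np.float32(0.3493606)]
```

```bash
python3 -m inch '[-2,27,0,0,0, -2,27,0,0,0, -2,27,0,0,0, -2,27,0,0,0, -2,27,0,0,0, -2,27,0,0,0, -2,27,0,0,0, -2,27,0,0,0, -2,27,5,0,0, -2,27,10,0,0, 0,27,15,-5.5,0, 0,27,15,-5.5,0, 0,0,15,0,0, 0,0,15,0,0, 0,0,15,0,0, 0,0,0,0,0, 0,0,0,0,0]'
python3 - <<'E'
from h import *
import cv2,pickle
m=r.camera_model('wrist'); im,d=r.get_image('wrist'); cv2.imwrite('pics/w2.png',im); pickle.dump((m,d),open('w2.pkl','wb'))
for n in('sample_slide','slide_lug'): print(n,[(x['p'],x['xy']) for x in r.place_of(n,'wrist')][:2])
cv2.imwrite('pics/w2b.png',cv2.resize(im,(800,600),interpolation=cv2.INTER_CUBIC))
E
```

```text
time_s: 6.45
position: [0.4896, -0.467, 0.3146]
eef_rot: [-3.14, -0.074, 0.001]
ft_force: [0.2, 0.0, 0.9]
gripper_width: 0.043
sample_slide [(0.86, [0.5945, 0.3393])]
slide_lug [(0.73, [0.5246, 0.3479])]
```

View pics/w2b.png

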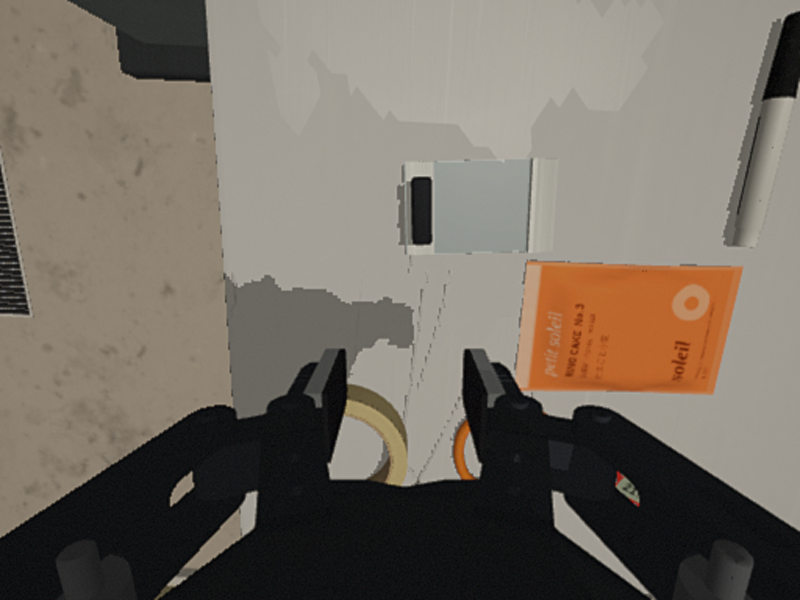

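The slide is unobstructed: corners (402,163), (408,253), (556,252), (554,160) in the 800-px view, with the lug top at (421,210). The sachet is clear of the finger path.

Run:
```python
import cv2
im=cv2.imread('pics/w2.png'); c=im[90:175,245:370]; cv2.imwrite('pics/w2z.png',cv2.resize(c,None,fx=6,fy=6,interpolation=cv2.INTER_CUBIC))
```

```text
(no output)
```

View pics/w2z.png

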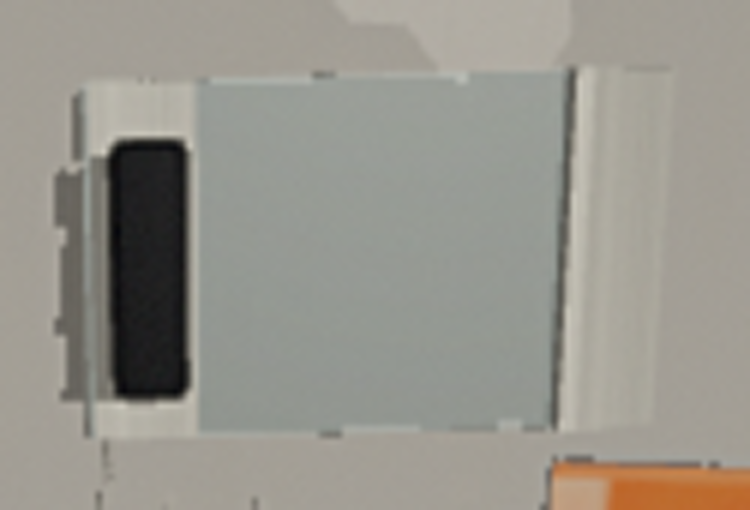

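Run:
```python
from h import *
import pickle
m,d=pickle.load(open('w2.pkl','rb'))
f=lambda u,v,z:bp(245+u/6-.417,90+v/6-.417,z,m)
L=[(-.05,.03),(-.05,-.03),(.05,-.03),(.05,.03)]
y,t,e=fit(L,[f(85,84,.005),f(90,438,.005),f(653,427,.002),f(672,68,.002)]); print(np.degrees(y),t,e.round(1))
c,s=np.cos(y),np.sin(y); print('lug from corners',t+np.array([c,s])*-.04)
L=[(-.006,.02),(.006,.02),(.006,-.02),(-.006,-.02)]
y,t,e=fit(L,[f(110,140,.035),f(187,140,.035),f(188,398,.035),f(115,398,.035)]);print(np.degrees(y),t,e.round(1))
o=r.get_obs();print(o['position'],o['eef_rot'])
```

```text
4.015488284067366 [ 0.53682864 -0.41119463] [[ 0.5 -0.1]
 [-0.   0.3]
 [ 0.3 -0.4]
 [-0.8  0.2]]
lug from corners [ 0.49692683 -0.41399567]
3.88813479428643 [ 0.49671186 -0.41350348] [[ 0.2 -0.5]
 [-0.2 -0.7]
 [-0.3  0.5]
 [ 0.3  0.7]]
[ 0.48977338 -0.46751262  0.31594239] [3.13945728e+00 7.33742797e-02 1.61627934e-03]
```

```bash
python3 -m inch '[3,-18,0,-1.3,0, 3,-18,0,0,0, 3.5,-17.3,0,0,0, 0,0,25,0,0, 0,0,25,0,0, 0,0,25,0,0, 0,0,0,0,0, 0,0,0,0,0]'
python3 - <<'E'
from h import *
import cv2
o=r.get_obs();print(o['position'],o['eef_rot'])
im,d=r.get_image('wrist'); cv2.imwrite('pics/w3.png',cv2.resize(im,(768,576)))
E
```

```text
time_s: 7.27
position: [0.4957, -0.4137, 0.2401]
eef_rot: [-3.139, -0.108, 0.001]
ft_force: [1.3, -0.3, 0.5]
gripper_width: 0.043
[ 0.49571124 -0.41369438  0.24008393] [-3.13902720e+00 -1.08479252e-01  9.14410827e-04]
```

View pics/w3.png

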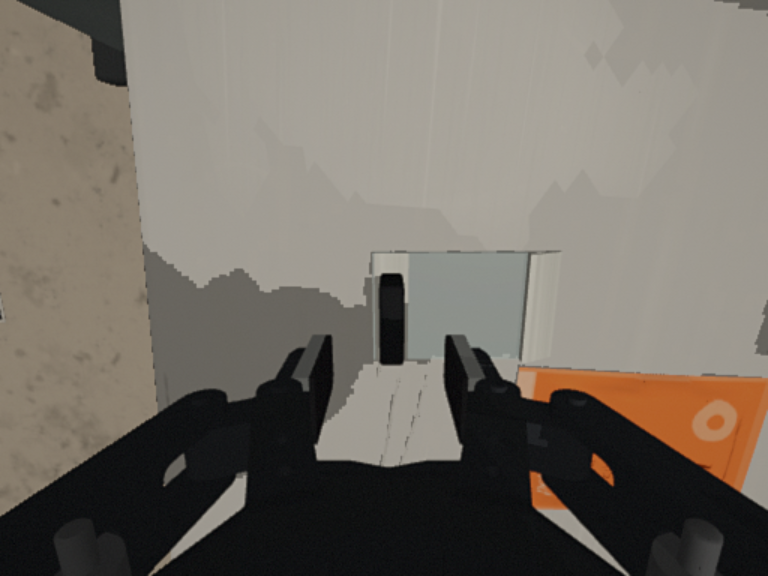

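The lug is centred between the pads at about (392,320). Next I descend and close the gripper.

```bash
python3 -m inch '[0.5,0,20,0,0, 0.5,0,20,0,0, 0,0,10,0,0, 0,0,8,0,0, 0,0,0,0,0, 0,0,0,0,-0.5, 0,0,0,0,-0.75, 0,0,0,0,-1, 0,0,0,0,-1, 0,0,0,0,-1, 0,0,0,0,-1, 0,0,0,0,-1]' 60
python3 - <<'E'
from h import *
import cv2
im,d=r.get_image('wrist'); cv2.imwrite('pics/w4.png',cv2.resize(im,(768,576)))
E
```

```text
time_s: 8.32
position: [0.497, -0.4141, 0.183]
eef_rot: [3.138, 0.108, 0.002]
ft_force: [-0.4, 1.0, 7.3]
gripper_width: 0.0104
```

View pics/w4.png

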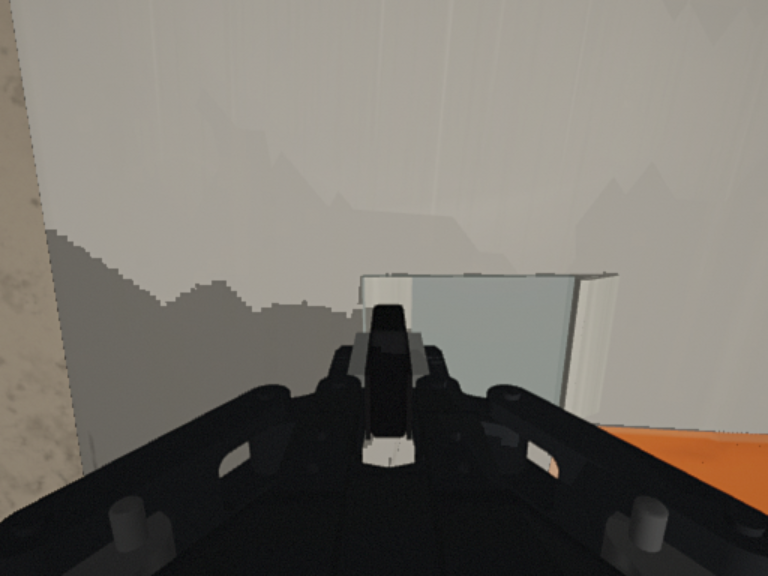

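```bash
python3 -m inch '[0,0,-3,0,-1, 0,0,-5,0,-1, 0,0,-10,0,-1, 0,0,-15,0,-1, 0,0,-20,0,-1, 0,0,-20,0,-1, 0,0,-17,0,-1, 0,0,0,0,-1, 0,0,0,0,-1]'
python3 - <<'E'
from h import *
import cv2
o=r.get_obs();print(o['position'],o['eef_rot'],o['ft_force'],o['ft_torque'])
im,d=r.get_image('wrist'); cv2.imwrite('pics/w5.png',im);cv2.imwrite('pics/w5b.png',cv2.resize(im,(768,576)))
im,d=r.get_image('scene'); cv2.imwrite('pics/s5.png',cv2.resize(im[120:300,150:350],(800,720))[:600])
E
```

```text
time_s: 9.12
position: [0.4968, -0.4139, 0.273]
eef_rot: [3.138, 0.108, 0.002]
ft_force: [-0.4, -0.2, -2.2]
gripper_width: 0.011
[ 0.49679512 -0.41389526  0.27295407] [3.13813378e+00 1.08120572e-01 2.16542510e-03] [-0.35968564 -0.15972377 -2.23349615] [-0.03335166  0.01208736  0.00433117]
```

View pics/w5b.png

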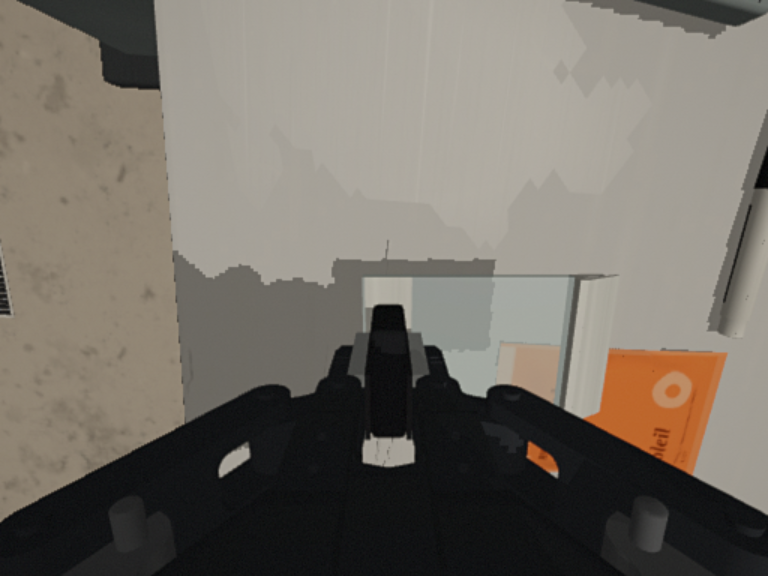

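View pics/s5.png

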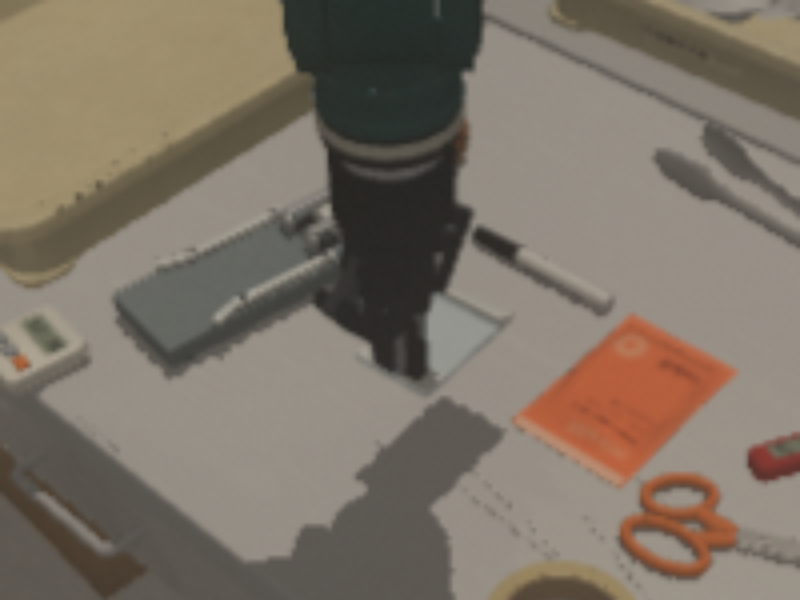

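The slide is lifted level and square in the pads. Next I carry it to above the stage's open end.

```bash
python3 -m inch '[-1,-10,0,0,-1, -1.9,-22,0,0,-1, -1.9,-24,0,0,-1, -1.9,-24,0,0,-1, -1.9,-24,0,0,-1, -1.9,-24,0,0,-1, -1.9,-24,0,0,-1, -1.9,-24,0,0,-1, -1.8,-24,0,0,-1, -1.8,-19.2,0,0,-1, 0,-10,0,3.1,-1, 0,0,0,3.1,-1, 0,0,0,3.1,-1, 0,0,0,3.1,-1, 0,0,10,0,-1, 0,0,15,0,-1, 0,0,10,0,-1, 0,0,0,0,-1, 0,0,0,0,-1]'
python3 - <<'E'
from h import *
import cv2,pickle
o=r.get_obs();print(o['position'],o['eef_rot'],o['ft_force'])
m=r.camera_model('wrist');im,d=r.get_image('wrist'); cv2.imwrite('pics/w6.png',im);pickle.dump((m,d),open('w6.pkl','wb'))
cv2.imwrite('pics/w6b.png',cv2.resize(im,(800,600)))
E
```

```text
time_s: 10.8
position: [0.4625, -0.1857, 0.2362]
eef_rot: [-3.132, 0.231, 0.003]
ft_force: [-0.4, 0.7, -1.4]
gripper_width: 0.011
[ 0.46246514 -0.18573183  0.23618431] [-3.13214504e+00  2.31252912e-01  2.66666142e-03] [-0.44161431  0.69520645 -1.37732541]
```

View pics/w6b.png

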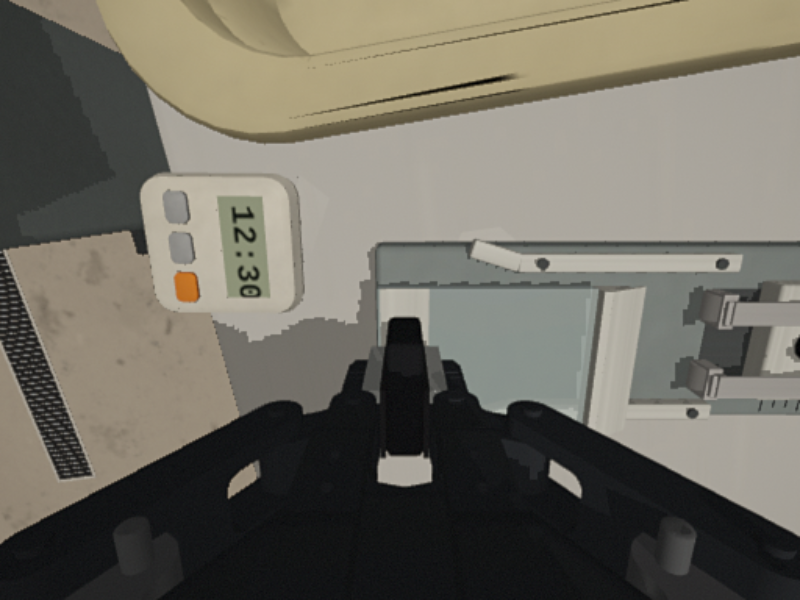

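Run:
```python
import cv2
im=cv2.imread('pics/w6.png'); c=im[145:275,230:512]; cv2.imwrite('pics/w6z.png',cv2.resize(c,None,fx=2.8,fy=2.8,interpolation=cv2.INTER_CUBIC))
c=im[150:195,235:435]; cv2.imwrite('pics/w6y.png',cv2.resize(c,None,fx=4,fy=8,interpolation=cv2.INTER_CUBIC))
```

```text
(no output)
```

View pics/w6z.png

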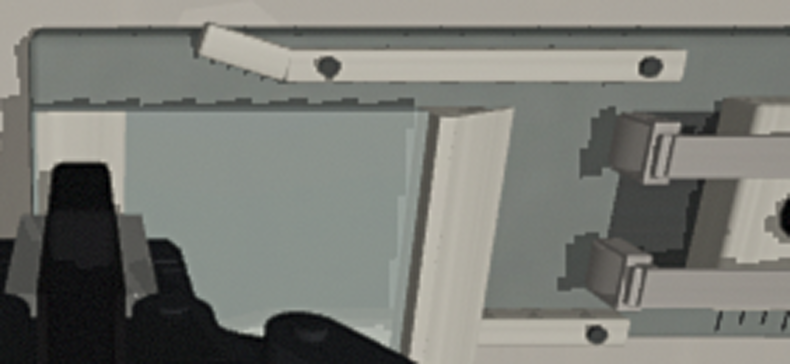

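View pics/w6y.png

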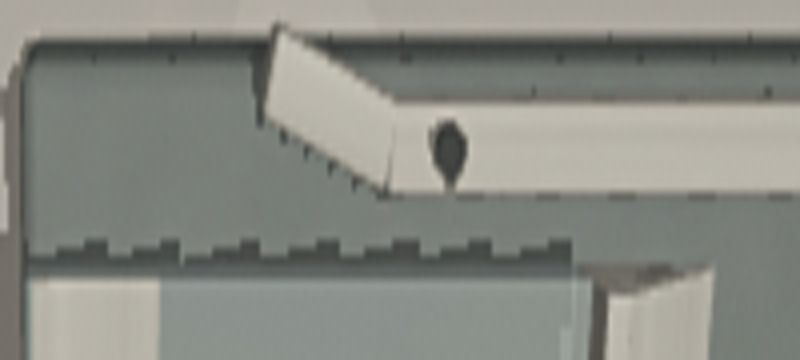

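Run:
```python
from h import *
import pickle
m,d=pickle.load(open('w6.pkl','rb'))
f=lambda u,v,z:bp(230+u/2.8-.32,145+v/2.8-.32,z,m)
y=np.radians(-8.45);t=np.array([.5769,-.2034]);c,s=np.cos(y),np.sin(y)
def S(w): q=w[:2]-t; return (1e3*np.array([c*q[0]+s*q[1],-s*q[0]+c*q[1]])).round(1)
for n,a in dict(fl1=(287,81,.031),fl2=(683,80,.031),fr1=(490,318,.031),fr2=(628,318,.031),frb1=(490,309,.024),sl1=(35,108,.058),sl2=(415,108,.058),slfront=(513,108,.055),cornerL=(33,30,.024),rear=(35,180,.058)).items(): print(n,S(f(*a)))
print('tcp',S(r.get_obs()['position']))
```

```text
fl1 [-67.1  32.2]
fl2 [27.4 32.5]
fr1 [ -9.6 -30.7]
fr2 [ 26.4 -30.7]
frb1 [ -5.7 -31.9]
sl1 [-125.8   32. ]
sl2 [-48.1  32. ]
slfront [-26.4  31.3]
cornerL [-128.3   43.5]
rear [-126.1   16.4]
tcp [-115.5    0.5]
```

```bash
python3 -m inch '[0,1,10,0,-1, 0,0,8,0,-1, 0,0,0,0,-1, 0,0,0,0,-1]'
python3 - <<'E'
from h import *
import cv2,pickle
o=r.get_obs();print(o['position'],o['eef_rot'],o['ft_force'])
m=r.camera_model('wrist');im,d=r.get_image('wrist'); cv2.imwrite('pics/w7.png',im);pickle.dump((m,d),open('w7.pkl','wb'))
c=im[145:275,230:512]; cv2.imwrite('pics/w7z.png',cv2.resize(c,None,fx=2.8,fy=2.8,interpolation=cv2.INTER_CUBIC))
c=im[145:190,235:435]; cv2.imwrite('pics/w7y.png',cv2.resize(c,None,fx=4,fy=8,interpolation=cv2.INTER_CUBIC))
E
```

```text
time_s: 11.18
position: [0.4628, -0.1872, 0.2187]
eef_rot: [-3.133, 0.232, 0.001]
ft_force: [0.2, -0.2, -1.0]
gripper_width: 0.0113
[ 0.46275508 -0.18718645  0.21869359] [-3.13276342e+00  2.31516928e-01  8.58226315e-04] [ 0.15030515 -0.17773156 -0.9683315 ]
```

View pics/w7z.png

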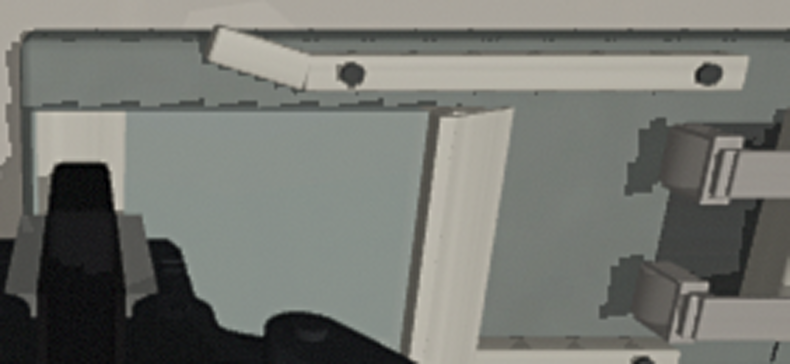

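View pics/w7y.png

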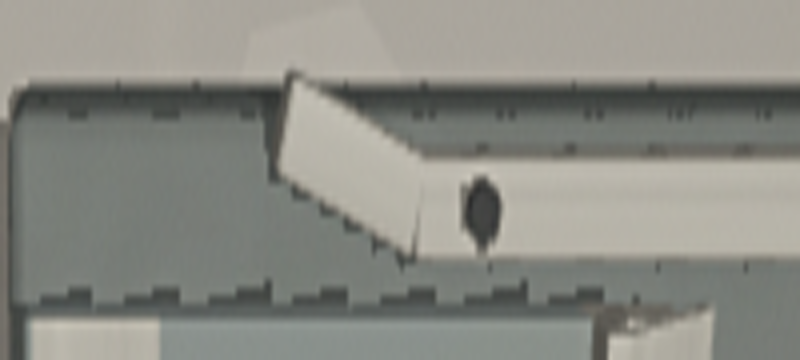

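Run:
```python
from h import *
import pickle
m,d=pickle.load(open('w7.pkl','rb'))
f=lambda u,v,z:bp(230+u/2.8-.32,145+v/2.8-.32,z,m)
y=np.radians(-8.45);t=np.array([.5769,-.2034]);c,s=np.cos(y),np.sin(y)
def S(w): q=w[:2]-t; return (1e3*np.array([c*q[0]+s*q[1],-s*q[0]+c*q[1]])).round(1)
for n,a in dict(fl1=(308,91,.031),fl2=(745,90,.031),fr1=(485,350,.031),fr2=(628,350,.031),frb1=(490,338,.024),sl1=(35,108.5,.041),sl2=(415,109,.041),slfront=(513,109,.038),cornerL=(24,32,.024)).items(): print(n,S(f(*a)))
print('tcp',S(r.get_obs()['position']))
```

```text
fl1 [-66.6  32. ]
fl2 [27.7 32.2]
fr1 [-19.4 -31. ]
fr2 [ 14.6 -31. ]
frb1 [-14.4 -32. ]
sl1 [-125.1   30.5]
sl2 [-47.6  30.4]
slfront [-25.9  29.7]
cornerL [-128.3   43.8]
tcp [-115.1   -0.8]
```

The slide is now centred between the fences: left edge at 30.4 mm where 30.5 is the ideal. I'll lower it gently, watching the force.

```bash
python3 -m inch '[0,0,3,0,-1, 0,0,3,0,-1, 0,0,2,0,-1, 0,0,1,0,-1, 0,0,0,0,-1, 0,0,0,0,-1]'
python3 -m inch '[0,0,1,0,-1, 0,0,0.5,0,-1, 0,0,0,0,-1]'
python3 -m inch '[0,0,0.7,0,-1, 0,0,0,0,-1]'
```

```text
time_s: 11.73
position: [0.4629, -0.1873, 0.2096]
eef_rot: [-3.133, 0.232, 0.0]
ft_force: [0.7, -1.0, -1.2]
gripper_width: 0.0109
time_s: 11.98
position: [0.4629, -0.1873, 0.2081]
eef_rot: [-3.133, 0.232, 0.0]
ft_force: [-1.0, 0.6, -1.8]
gripper_width: 0.0109
time_s: 12.15
position: [0.4629, -0.1873, 0.2074]
eef_rot: [-3.133, 0.232, 0.0]
ft_force: [0.6, 0.0, -2.0]
gripper_width: 0.011
```

```bash
python3 -m inch '[0,0,0.5,0,-1, 0,0,0,0,-1, 0,0,0,0,-1]'
python3 -m inch '[0,0,0.5,0,-1, 0,0,0,0,-1, 0,0,0,0,-1]'
python3 -m inch '[0,0,0.4,0,-1, 0,0,0,0,-1, 0,0,0,0,-1]'
```

```text
time_s: 12.4
position: [0.4629, -0.1873, 0.207]
eef_rot: [-3.133, 0.232, -0.0]
ft_force: [0.7, -0.8, -0.2]
gripper_width: 0.011
time_s: 12.65
position: [0.4629, -0.1873, 0.207]
eef_rot: [3.133, -0.231, 0.001]
ft_force: [-3.4, 0.8, 10.1]
gripper_width: 0.0109
time_s: 12.9
position: [0.4628, -0.1873, 0.2069]
eef_rot: [3.133, -0.231, 0.001]
ft_force: [-5.3, 3.5, 19.0]
gripper_width: 0.0106
```

```bash
python3 -m inch '[0,0,-0.8,0,-1, 0,0,0,0,-1, 0,0,0,0,-1]'
python3 -m inch '[1,0,0,0,-1, 2,0,0,0,-1, 2,0,0,0,-1, 2,0,0,0,-1, 1,0,0,0,-1]'
python3 -m inch '[1,0,0,0,-1, 2,0,0,0,-1, 2,0,0,0,-1, 2,0,0,0,-1, 1,0,0,0,-1]'
python3 - <<'E'
from h import *
import cv2,pickle
m=r.camera_model('wrist');im,d=r.get_image('wrist'); cv2.imwrite('pics/w8.png',im);pickle.dump((m,d),open('w8.pkl','wb'))
c=im[135:275,230:512]; cv2.imwrite('pics/w8z.png',cv2.resize(c,None,fx=2.8,fy=2.8,interpolation=cv2.INTER_CUBIC))
E
```

```text
time_s: 13.15
position: [0.4629, -0.1873, 0.2069]
eef_rot: [3.133, -0.232, 0.0]
ft_force: [-1.4, 1.0, 4.2]
gripper_width: 0.0109
time_s: 13.57
position: [0.4704, -0.1884, 0.207]
eef_rot: [3.133, -0.232, -0.002]
ft_force: [-9.0, 1.7, 13.1]
gripper_width: 0.0107
time_s: 13.98
position: [0.4783, -0.1896, 0.207]
eef_rot: [3.133, -0.232, -0.002]
ft_force: [-9.2, 1.3, 13.0]
gripper_width: 0.0111
```

View pics/w8z.png

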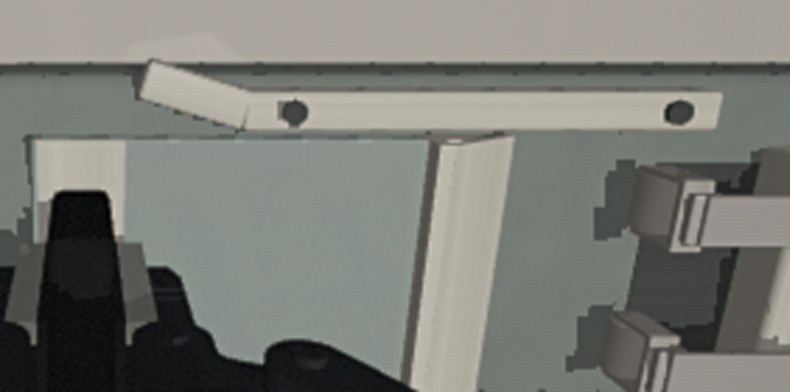

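The slide lies flat between the fences, front edge near (512,137) and the clip rollers ahead near (655,205). Normal load is higher than I want, so I'll ease up slightly.

```bash
python3 -m inch '[0,0,-0.4,0,-1, 0,0,0,0,-1]'
python3 -m inch '[1,0,0,0,-1, 1.5,0,0,0,-1, 1.5,0,0,0,-1, 1,0,0,0,-1]'
python3 - <<'E'
from h import *
o=r.get_obs()
y=np.radians(-8.45);t=np.array([.5769,-.2034]);c,s=np.cos(y),np.sin(y)
q=o['position'][:2]-t;print('slide x',1e3*(c*q[0]+s*q[1])+40,'y',1e3*(-s*q[0]+c*q[1]))
E
```

```text
time_s: 14.2
position: [0.4787, -0.1897, 0.2071]
eef_rot: [-3.133, 0.231, 0.0]
ft_force: [0.1, -0.8, -1.5]
gripper_width: 0.0109
time_s: 14.53
position: [0.4839, -0.1905, 0.2072]
eef_rot: [3.133, -0.232, 0.0]
ft_force: [-0.4, -1.0, 0.3]
gripper_width: 0.011
slide x -53.860060399387336 y -0.9016850402595293
```

```bash
python3 -m inch '[1,0,0,0,-1, 1.5,0,0,0,-1, 1.5,0,0,0,-1, 1,0,0,0,-1]'
python3 -m inch '[1,0,0,0,-1, 1.5,0,0,0,-1, 1.5,0,0,0,-1, 1,0,0,0,-1]'
python3 -m inch '[1,0,0,0,-1, 1,0,0,0,-1, 1,0,0,0,-1]'
python3 -m inch '[1,0,0,0,-1, 1,0,0,0,-1, 1,0,0,0,-1]'
python3 -m inch '[1,0,0,0,-1, 1,0,0,0,-1]'
```

```text
time_s: 14.87
position: [0.4888, -0.1912, 0.2073]
eef_rot: [3.133, -0.232, 0.0]
ft_force: [0.1, 0.6, -1.6]
gripper_width: 0.0109
time_s: 15.2
position: [0.4937, -0.1919, 0.2073]
eef_rot: [3.133, -0.232, 0.0]
ft_force: [0.3, -0.5, -0.5]
gripper_width: 0.0109
time_s: 15.45
position: [0.4966, -0.1924, 0.2073]
eef_rot: [3.133, -0.232, -0.0]
ft_force: [-1.0, -0.2, -1.5]
gripper_width: 0.0112
time_s: 15.7
position: [0.4996, -0.1928, 0.2073]
eef_rot: [-3.133, 0.232, 0.0]
ft_force: [0.1, -0.2, -1.1]
gripper_width: 0.0109
time_s: 15.87
position: [0.5016, -0.1931, 0.2073]
eef_rot: [-3.133, 0.232, 0.0]
ft_force: [-0.6, -0.9, -0.7]
gripper_width: 0.0106
```

```bash
for i in 1; do :; done
python3 -m inch '[1,0,0,0,-1, 1,0,0,0,-1]'
python3 -m inch '[1,0,0,0,-1, 1,0,0,0,-1]'
python3 -m inch '[1,0,0,0,-1, 1,0,0,0,-1]'
python3 - <<'E'
from h import *
import cv2,pickle
m=r.camera_model('wrist');im,d=r.get_image('wrist'); cv2.imwrite('pics/w9.png',im);pickle.dump((m,d),open('w9.pkl','wb'))
c=im[135:275,230:512]; cv2.imwrite('pics/w9z.png',cv2.resize(c,None,fx=2.8,fy=2.8,interpolation=cv2.INTER_CUBIC))
E
```

```text
time_s: 16.03
position: [0.5035, -0.1934, 0.2073]
eef_rot: [3.133, -0.232, -0.0]
ft_force: [0.1, 0.6, -1.1]
gripper_width: 0.0111
time_s: 16.2
position: [0.5055, -0.1937, 0.2073]
eef_rot: [3.133, -0.232, -0.0]
ft_force: [-0.3, 0.1, -2.5]
gripper_width: 0.0107
time_s: 16.37
position: [0.507, -0.1938, 0.2071]
eef_rot: [-3.133, 0.232, 0.002]
ft_force: [-6.4, 0.0, 1.2]
gripper_width: 0.0107
```

View pics/w9z.png

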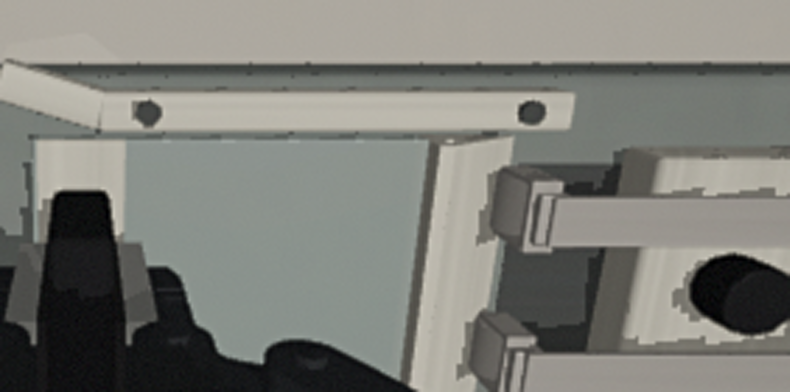

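The rollers have just met the ramp at 6 N: in the picture their noses sit on the bar near (510,205) and (490,345). Expect the snap about 22–23 mm further on.

```bash
python3 -m inch '[1,0,0,0,-1, 1,0,0,0,-1, 1,0,0,0,-1]'
python3 -m inch '[1,0,0,0,-1, 1,0,0,0,-1, 1,0,0,0,-1]'
python3 -m inch '[1,0,0,0,-1, 1,0,0,0,-1, 1,0,0,0,-1]'
python3 -m inch '[1,0,0,0,-1, 1,0,0,0,-1, 1,0,0,0,-1]'
```

```text
time_s: 16.67
position: [0.5097, -0.1941, 0.2071]
eef_rot: [-3.133, 0.232, 0.003]
ft_force: [-6.3, 1.0, 1.8]
gripper_width: 0.011
time_s: 16.92
position: [0.5127, -0.1946, 0.2071]
eef_rot: [-3.133, 0.232, 0.003]
ft_force: [-7.5, 1.0, 2.5]
gripper_width: 0.0107
time_s: 17.17
position: [0.5156, -0.195, 0.2071]
eef_rot: [-3.133, 0.232, 0.003]
ft_force: [-7.4, 0.9, 2.7]
gripper_width: 0.0108
time_s: 17.42
position: [0.5186, -0.1955, 0.2071]
eef_rot: [-3.133, 0.232, 0.003]
ft_force: [-8.0, 0.8, 2.7]
gripper_width: 0.0111
```

```bash
python3 -m inch '[1,0,0,0,-1, 1,0,0,0,-1]'
python3 -m inch '[1,0,0,0,-1, 0.5,0,0,0,-1]'
python3 -m inch '[0.5,0,0,0,-1, 0.5,0,0,0,-1]'
python3 -m inch '[0.5,0,0,0,-1, 0.5,0,0,0,-1]'
python3 -m inch '[0.5,0,0,0,-1, 0.5,0,0,0,-1]'
```

```text
time_s: 17.58
position: [0.5206, -0.1958, 0.2071]
eef_rot: [-3.133, 0.232, 0.003]
ft_force: [-5.6, 0.2, 0.8]
gripper_width: 0.011
time_s: 17.75
position: [0.5226, -0.1961, 0.2071]
eef_rot: [-3.133, 0.232, 0.001]
ft_force: [-3.2, 0.2, -1.2]
gripper_width: 0.0111
time_s: 17.92
position: [0.5237, -0.1963, 0.2072]
eef_rot: [-3.133, 0.231, 0.0]
ft_force: [-2.5, 0.5, -2.5]
gripper_width: 0.0108
time_s: 18.08
position: [0.5248, -0.1965, 0.2072]
eef_rot: [-3.133, 0.231, -0.0]
ft_force: [-0.7, 0.5, -3.2]
gripper_width: 0.0106
time_s: 18.25
position: [0.526, -0.1967, 0.2073]
eef_rot: [3.133, -0.231, 0.001]
ft_force: [1.1, -0.3, -4.6]
gripper_width: 0.0107
```

```bash
python3 -m inch '[0.5,0,0,0,-1, 0,0,0,0,-1]'
python3 - <<'E'
from h import *
import cv2
im,d=r.get_image('wrist'); cv2.imwrite('pics/w10.png',im)
c=im[135:275,230:512]; cv2.imwrite('pics/w10z.png',cv2.resize(c,None,fx=2.8,fy=2.8,interpolation=cv2.INTER_CUBIC))
E
```

```text
time_s: 18.42
position: [0.5266, -0.1969, 0.2074]
eef_rot: [3.133, -0.231, 0.002]
ft_force: [3.8, 0.1, -4.5]
gripper_width: 0.0112
```

View pics/w10z.png

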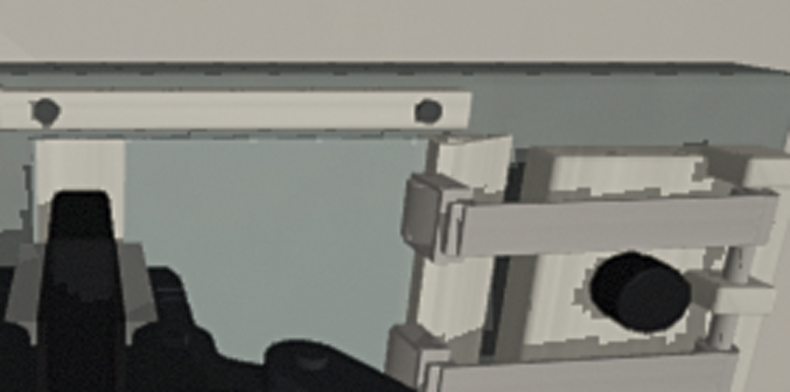

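Both rollers are at the rear edge of the bar (about (425,215) and (405,355)), and the clips are starting to pull the slide forward. I'll continue in half-millimetre steps.

```bash
python3 -m inch '[0.5,0,0,0,-1, 0,0,0,0,-1]'
python3 -m inch '[0.5,0,0,0,-1, 0,0,0,0,-1]'
python3 -m inch '[0.5,0,0,0,-1, 0,0,0,0,-1]'
```

```text
time_s: 18.63
position: [0.5269, -0.1969, 0.2074]
eef_rot: [3.133, -0.232, 0.001]
ft_force: [3.7, -0.5, -4.4]
gripper_width: 0.0108
time_s: 18.8
position: [0.5274, -0.197, 0.2074]
eef_rot: [3.133, -0.232, 0.001]
ft_force: [4.7, -0.4, -4.8]
gripper_width: 0.011
time_s: 18.97
position: [0.5282, -0.1971, 0.2076]
eef_rot: [3.133, -0.231, 0.002]
ft_force: [5.7, 0.0, -4.0]
gripper_width: 0.011
```

```bash
python3 -m inch '[0.4,0,0,0,-1, 0,0,0,0,-1]'
python3 -m inch '[0.4,0,0,0,-1, 0,0,0,0,-1]'
python3 - <<'E'
from h import *
import cv2
im,d=r.get_image('wrist'); cv2.imwrite('pics/w11.png',im)
c=im[135:275,230:512]; cv2.imwrite('pics/w11z.png',cv2.resize(c,None,fx=2.8,fy=2.8,interpolation=cv2.INTER_CUBIC))
E
```

```text
time_s: 19.13
position: [0.5283, -0.1971, 0.2074]
eef_rot: [3.133, -0.232, 0.001]
ft_force: [5.2, -0.5, -4.0]
gripper_width: 0.0109
time_s: 19.3
position: [0.5285, -0.1971, 0.2073]
eef_rot: [3.133, -0.232, 0.0]
ft_force: [4.6, 0.7, -4.1]
gripper_width: 0.011
```

View pics/w11z.png

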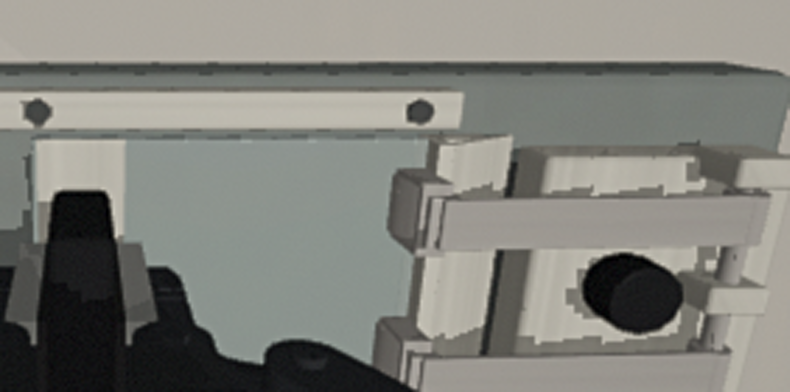

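```bash
python3 -m inch '[0.5,0,0,0,-1, 0,0,0,0,-1]'
python3 -m inch '[0.5,0,0,0,-1, 0,0,0,0,-1]'
```

```text
time_s: 19.52
position: [0.5287, -0.197, 0.2072]
eef_rot: [-3.133, 0.232, 0.001]
ft_force: [1.0, 0.1, -2.0]
gripper_width: 0.0106
time_s: 19.68
position: [0.529, -0.1971, 0.2072]
eef_rot: [-3.133, 0.232, 0.002]
ft_force: [-2.2, 0.2, -0.5]
gripper_width: 0.0109
```

Run:
```python
from h import *
import cv2,pickle
m=r.camera_model('wrist');im,d=r.get_image('wrist'); cv2.imwrite('pics/w12.png',im);pickle.dump((m,d),open('w12.pkl','wb'))
c=im[135:275,300:512]; cv2.imwrite('pics/w12z.png',cv2.resize(c,None,fx=3.7,fy=3.7,interpolation=cv2.INTER_CUBIC))
y=np.radians(-8.45);t=np.array([.5769,-.2034]);cc,s=np.cos(y),np.sin(y)
def cloud(m,d):
    v,u=np.mgrid[0:384,0:512]; P=np.stack([(u-m['cx'])/m['fx']*d,(v-m['cy'])/m['fy']*d,d],-1)-np.array(m['t'])
    P=P@np.array(m['R']); q=P[...,:2]-t
    return np.stack([cc*q[...,0]+s*q[...,1],-s*q[...,0]+cc*q[...,1],P[...,2]],-1)[d>0]*1e3
for f in('w7','w9','w12'):
    m_,d_=pickle.load(open(f+'.pkl','rb')); C=cloud(m_,d_)
    print(f)
    for x in range(12,50,3):
        k=(abs(C[:,0]-x)<1.5)&(abs(C[:,1]-17)<4)
        if k.sum(): print(x,k.sum(),np.percentile(C[k,2],[5,50,95]).round(1),end=' ; ')
    print()
```

```text
w7
12 58 [23.4 24.4 25.2] ; 15 262 [24.2 33.3 42.2] ; 18 189 [24.1 40.5 44.1] ; 21 76 [34.2 43.6 44.4] ; 24 67 [42.9 43.6 44.5] ; 27 67 [42.4 43.3 44.5] ; 30 29 [42.3 43.3 44. ] ; 33 2 [23.5 23.9 24.3] ; 36 19 [23.8 24.7 25.8] ; 39 28 [23.9 24.8 25.5] ; 42 46 [23.8 25.1 27.6] ; 45 12 [24.4 25.8 26.9] ; 
w9
12 54 [29.1 29.8 30.9] ; 15 218 [28.5 34.3 42.7] ; 18 149 [34.1 42.5 44.3] ; 21 75 [42.9 43.8 44.6] ; 24 83 [42.9 43.8 44.7] ; 27 76 [42.7 43.7 44.7] ; 30 95 [24.7 43.8 44.8] ; 33 116 [24.  43.4 45. ] ; 36 114 [24.3 43.3 44.6] ; 39 114 [24.2 43.3 44.4] ; 42 159 [24.7 42.9 44.4] ; 45 114 [25.2 43.3 44.5] ; 48 95 [35.7 43.7 44.7] ; 
w12
12 73 [ 28.6  29.5 124.5] ; 15 210 [29.1 36.3 44.8] ; 18 131 [36.5 45.  46.7] ; 21 80 [45.3 45.9 46.8] ; 24 80 [45.  45.9 46.6] ; 27 91 [32.9 45.5 46.6] ; 30 98 [31.4 45.5 46.5] ; 33 106 [29.9 45.3 46.4] ; 36 100 [28.6 45.1 46.2] ; 39 107 [26.9 44.9 46.1] ; 42 156 [25.  44.2 45.8] ; 45 113 [25.1 44.7 45.8] ; 48 95 [35.  44.6 45.7] ;
```

View pics/w12z.png

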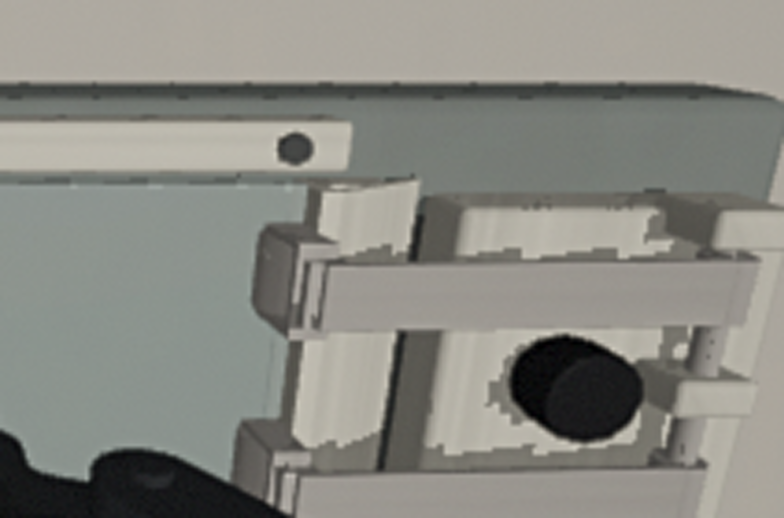

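Run:
```python
from h import *
import pickle
y=np.radians(-8.45);t=np.array([.5769,-.2034]);cc,s=np.cos(y),np.sin(y)
for f in('w7','w9','w12'):
    m,d=pickle.load(open(f+'.pkl','rb'))
    v,u=np.mgrid[0:384,0:512]; P=np.stack([(u-m['cx'])/m['fx']*d,(v-m['cy'])/m['fy']*d,d],-1)-np.array(m['t'])
    P=P@np.array(m['R']); q=P[...,:2]-t
    C=np.stack([cc*q[...,0]+s*q[...,1],-s*q[...,0]+cc*q[...,1],P[...,2]],-1)[d>0]*1e3
    for yc in(17,-16):
      k=(abs(C[:,0]-25)<4)&(abs(C[:,1]-yc)<4)&(C[:,2]>38)
      print(f,yc,k.sum(),np.median(C[k,2]))
    k=(abs(C[:,1])<6)&(C[:,2]<48); 
    for x in range(6,60,3):
        j=k&(abs(C[:,0]-x)<1.5)
        if j.sum(): print(x,np.median(C[j,2]).round(1),end=' ')
    print()
```

```text
w7 17 179 43.531317663400635
w7 -16 155 43.55432089900009
6 24.5 9 24.5 12 24.4 15 24.5 18 24.5 21 24.6 24 24.7 27 24.8 30 24.8 33 24.7 36 24.7 39 24.7 42 27.7 45 28.3 
w9 17 213 43.70395083405529
w9 -16 186 43.77191839622057
6 32.9 9 31.3 12 29.9 15 28.4 18 27.1 21 24.6 24 24.8 27 24.7 30 24.8 33 24.9 36 24.8 39 24.9 42 28.4 45 34.9 48 35.6 51 35.4 54 39.3 57 43.8 
w12 17 213 45.752604819165505
w12 -16 180 45.91199202320426
6 29.6 9 29.5 12 29.6 15 29.6 18 29.5 21 30.4 24 34.5 27 33.6 30 32.2 33 30.5 36 29.0 39 27.7 42 30.0 45 34.8 48 35.4 51 35.5 54 39.3 57 44.1
```

Both clip noses sit 2.2 mm above free height in the depth readings (3 mm lower than on top of the bar), at left and right alike. So both have snapped, and force reversed from +5 to about -2 N, which suggests light stop contact. I'll relieve that and release.

```bash
python3 -m inch '[-0.2,0,0,0,-1, 0,0,0,0,-1]'
python3 -m inch '[0,0,0,0,-0.6, 0,0,0,0,-0.4, 0,0,0,0,-0.2, 0,0,0,0,0, 0,0,0,0,0, 0,0,0,0,0]'
python3 -m inch '[0,0,-5,0,0, 0,0,-15,0,0, 0,0,-20,0,0, 0,0,-20,0,0, 0,0,-20,0,0, 0,0,-20,0,0, 0,8,-15,0,0, 0,10,0,0,0, 0,10,0,0,0, 0,10,0,0,0, 0,5,0,0,0, 0,0,0,0,0, 0,0,0,0,0]'
python3 - <<'E'
from h import *
import cv2,pickle
m=r.camera_model('wrist');im,d=r.get_image('wrist'); cv2.imwrite('pics/w13.png',im)
y=np.radians(-8.45);t=np.array([.5769,-.2034]);cc,s=np.cos(y),np.sin(y)
v,u=np.mgrid[0:384,0:512]; P=np.stack([(u-m['cx'])/m['fx']*d,(v-m['cy'])/m['fy']*d,d],-1)-np.array(m['t'])
P=P@np.array(m['R']); q=P[...,:2]-t
C=np.stack([cc*q[...,0]+s*q[...,1],-s*q[...,0]+cc*q[...,1],P[...,2]],-1)[d>0]*1e3
for yc in(17,-16):
  k=(abs(C[:,0]-25)<4)&(abs(C[:,1]-yc)<4)&(C[:,2]>38); print(yc,k.sum(),np.median(C[k,2]))
k=(abs(C[:,1])<6)&(C[:,2]<48)
print([(x,round(float(np.median(C[k&(abs(C[:,0]-x)<1.5),2])),1)) for x in range(6,60,3) if (k&(abs(C[:,0]-x)<1.5)).any()])
cv2.imwrite('pics/w13b.png',cv2.resize(im,(800,600)))
im,d=r.get_image('scene');cv2.imwrite('pics/s13.png',cv2.resize(im[120:300,130:370],(800,600)))
print(r.get_obs()['time_s'])
E
```

```text
time_s: 19.9
position: [0.5291, -0.1971, 0.2072]
eef_rot: [-3.133, 0.232, 0.001]
ft_force: [-2.1, 0.6, -2.3]
gripper_width: 0.0109
time_s: 20.4
position: [0.5293, -0.1972, 0.2074]
eef_rot: [3.133, -0.231, 0.0]
ft_force: [0.5, -0.8, 0.0]
gripper_width: 0.0428
time_s: 21.48
position: [0.5227, -0.24, 0.3216]
eef_rot: [-3.132, 0.233, 0.002]
ft_force: [-0.2, -0.1, -0.4]
gripper_width: 0.0429
17 79 45.75436944235621
-16 74 45.9098422812661
[(6, 29.6), (9, 29.6), (12, 29.6), (15, 29.5), (18, 29.4), (21, 30.1), (24, 34.4), (27, 33.5), (30, 32.2), (33, 30.5), (36, 29.2), (39, 27.5), (42, 28.3), (45, 35.3), (48, 35.3), (51, 35.4), (54, 37.3), (57, 44.2)]
21.5833
```

View pics/w13b.png

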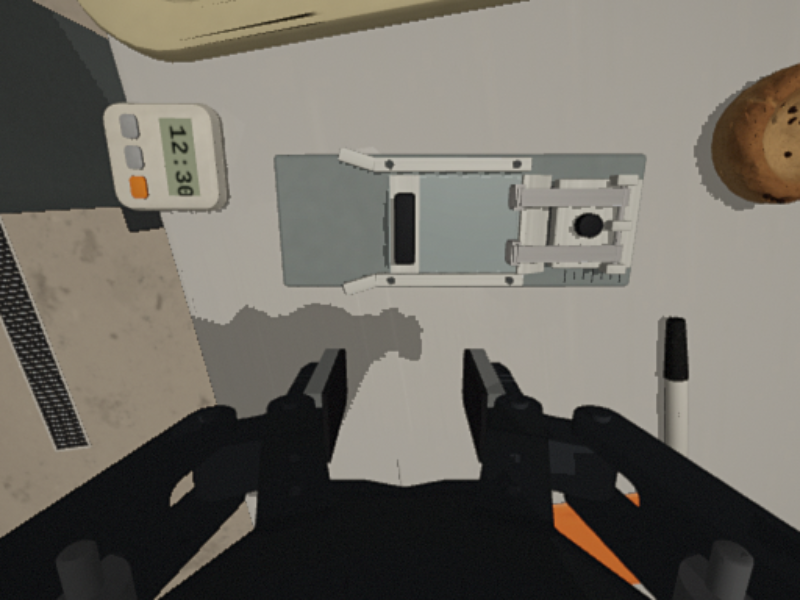

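View pics/s13.png

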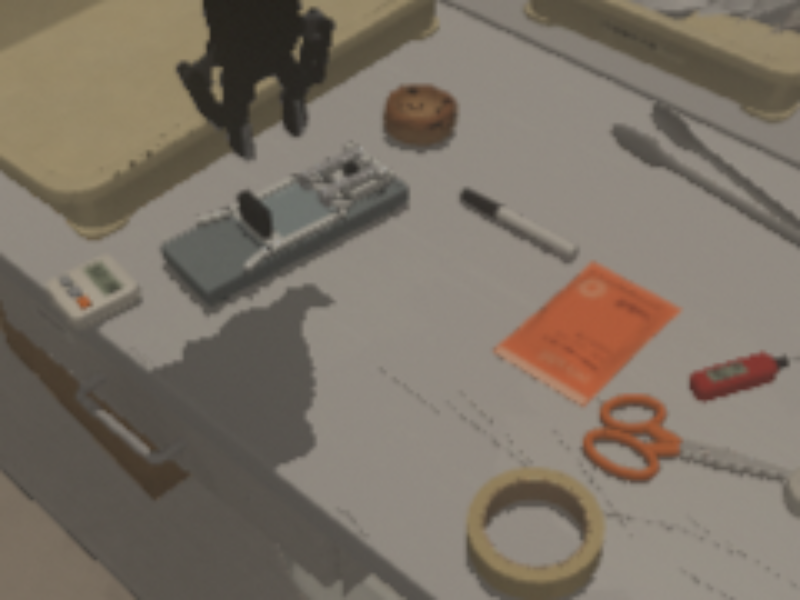

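The slide is seated between the fences, with both roller noses at about (515,195) and (513,252), behind the bar that starts near x=522. The bystanders are where they were.

```bash
python3 -c "
from plant import r
print(r.get_obs()['ft_force']); print(r.job_done())"
```

```text
[-0.19225268 -0.37298431 -0.53968497]
the job is handed in; nothing more can be done
None
```

The slide is in the stage with both clips snapped down behind its bar. I let go of it and handed the job in at about 22 s of the 64 s allowed.

**What I did:** I picked the slide up by its lug and laid it on the bed between the fences. I then slid it in slowly, with short force-checked steps near the snap.

**Force along the push:**
- It rose to about 8 N on the ramp and fell to about 0 on top of the bar.
- The clips then pulled the slide forward at about 5 N. That pull vanished at the snap, and I stopped at about 2 N of resistance.
- I took that 2 N to be light contact with the end stop, and backed the command off 0.2 mm before opening the gripper.

**Last checks:**
- **Clips:** after release, depth readings put both clip noses about 2.2 mm above their free height. That matches resting on the glass; on top of the bar it would be about 7.5 mm.
- **Slide:** it lies flat, did not move when I let go, and the pictures show both rollers behind the bar.
- **Arm and other things:** the gripper is clear, force reads about zero, and no other object on the table appears moved.

**Higher forces than intended:** while lowering the slide onto the bed, the downward force briefly reached about 19 N. The first 16 mm of sliding ran at 13 N downward and 9 N of friction until I raised the grip slightly. I saw no effect from either.

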